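# Load the paper cassette into the photo printer

### The job

Load the photo printer: pick up the paper cassette and slide it in over the let-down flap, nose first, until it is fully home against the stop, feeling your way between the hidden side guides and never forcing it. Let go of it, then press the print key on top of the printer right down and release it. Leave the other things on the bench where they are.

Things in the scene. Friction and masses are not known exactly. Their poses are not given: they have to be found in the camera images.
- printer: compact white and grey photo printer, 133 deep (x) x 182 wide (y) x 63 tall, fixed to the bench; origin under its centre. Its front looks along its -x; the cassette goes in along its +x, through a bay in the front 152 wide and 26 high, roofed over, floor 10 above the bench. More than 20 N between cassette and printer counts as forcing it.
- flap_edge (a point): middle of the outer edge of the printer's let-down flap, on its upper side: a ledge 45 long and 148 wide in front of the mouth, level with the bay floor, 10 above the bench; axes as the printer's
- mouth (a point): middle of the bay's mouth, at the printer's front face, on the bay floor. From 6.5 inside it two side guides, 116 apart, stand parallel to the printer's x on one stiff carriage, left up to 16 to either side (y) of the bay's middle: deep in shadow, not reported, too stiff to be shifted. Each guide's entry is bevelled 45 degrees over 1.5, with a blunt end outside that; axes as the printer's
- bay_stop (a point): middle of the solid end stop, on the bay floor, 85 inside the mouth: the nose rests against it when the cassette is fully home; hidden under the roof; axes as the printer's
- cassette: grey paper cassette, 180 long (its x) x 114 wide (its y), about 0.3 kg; origin under its middle, nose towards +x. The front half (93 long) is a box 20 tall, which goes into the bay, 85 of it when home; the rear half is a flat shelf 8 thick, bearing an upright block as a pull grip. Home, its nose is 85 inside the mouth.
- cassette_grip (a point): middle of the pull grip, 26 above the cassette's underside: a block 36 long (along x), 30 wide (along y), from the shelf at 8 up to 44 above the underside. It is on the centre line, 118 behind the nose and 28 behind the cassette's middle; axes as the cassette's
- cassette_nose (a point): middle of the lower edge of the cassette's nose, at the level of its underside; axes as the cassette's
- print_key_top (a point): top of the print key, a round grey key 20 wide on a round housing 36 wide and 12 tall, on the top of the printer to the right of the screen; 80 above the bench when up
- print_key (a joint): travel of the print key: 0 up, 0.005 m right down; a spring brings it back, about 4 N holds it right down
- cup_a: paper cup, 84 wide, 88 tall, standing; bystander; origin under its centre
- cup_b: second paper cup, the same; bystander
- press_die: round steel badge die, 66 wide, 30 tall; bystander; origin under its centre
- phone: smartphone lying flat, 150 x 72 x 8; bystander; origin under its centre
- blank_tray: small open grey tray of badge blanks, 115 x 82 x 22, no grip on it; bystander; origin under its centre
- pin_tin: flat metal tin, 95 x 60 x 22; bystander; origin under its centre
- glue: white glue bottle, 30 wide, 95 tall; bystander; origin under its centre
- badge: finished round badge, 58 wide, 8 tall; bystander; origin under its centre

How it is judged (in metres and radians):
On the way, in this order (a step that is already met when the one before it is completed fails the run):
1. cassette fully home in the bay and let go (x of cassette_nose in the frame of mouth above 0.083 m and y of cassette_nose in the frame of mouth between -0.019 and 0.019 m and z of cassette_nose in the frame of mouth between -0.003 and 0.007 m and angle between the x axis of cassette and the x axis of printer, either way round below 0.06 rad and contact force between the fingers and cassette below 0.1 N), for 0.2 s.
2. print key pressed right down (value of joint print_key above 0.004 m), for 0.05 s.
At the end, for the whole second after the job is handed in: The cassette lies still and released in the bay, its nose at least 83 of 85 mm inside the mouth, flat on the bay floor and in line with the printer, and the print key, pressed after that, is up again (all of step 1 and value of joint print_key below 0.001 m and linear speed of cassette below 0.01 m/s); the robot touches nothing.
It fails at once if more than 20 N between the cassette and the printer (forced or rammed) (contact force between cassette and printer above 20 N).
It fails at once if another thing on the bench shifted by more than 30 mm (distance of any of cup_a, cup_b, press_die, phone, blank_tray, pin_tin, glue, badge from where it was at the start of the episode above 0.03 m).
It also fails if it takes over 72 s, if anything falls off the work surface, if the arm or the gripper's body presses on something with over 40 N, if the wrist force passes 120 N, or if a joint passes its speed limit or range.

### The arm

A 6-joint arm with a two-finger parallel gripper is mounted at the origin on the work surface. World frame = base frame: x ahead of the robot, y to its left, z up, the work surface at z = 0. Lengths are in m, angles in degrees, forces in N, time in s.
With the tool pointing down it reaches from about 0.25 to 0.8 m from the base axis. Payload 3.9 kg.
Tool frame: the origin (TCP) lies at the very end of the fingers, on their centre line; the grasp point (between the pads) lies 19 mm behind it (tcp_to_grasp is the distance from the TCP to the grasp point, in m); x points along the fingers, y is the direction in which the jaws open and shut, and the axes are right-handed (so a half turn about x gives the same grasp; the last joint's range is limited). The gripper opens to 85 mm and grips with 20 to 120 N. Pads are 22 mm wide; open, the fingers measure 114 mm over their backs; the gripper's body (76 mm by 85 mm) begins 54 mm behind the grasp point. The pads swing forward as they close: fully open they stand 13 mm farther back than shut.
Start: joints at [73.396, 14.897, -7.913, 67.191, 0, 90], TCP at [0.15, 0.503, 0.231] pointing down, gripper open.
Joint ranges: [-159.42, 159.42], [-47.68, 98.78], [-73.54, 78.23], [-108.79, 121.32], [-90, 84.71], [-180, 180]. Speed limits (degrees/s): [147.25, 147.25, 180, 180, 180, 180].

### API

Orientations are given as [roll, pitch, yaw] about the fixed x, y, z axes, in that order (R = Rz(yaw) Ry(pitch) Rx(roll)).
In Python, from rig import observe, get_image, camera_model, sign_off, tcp_to_grasp gives the robot as it stands.
- The arm moves only by the tool step_arm, never from a script. Its argument "targets" is a list of rows, each an object with "delta_pos": the shift along the tool's x, y, z in mm, a list of three; "spin": the turn about the tool's x in rad; "claw": the opening, from 0 (shut) to 1 (fully open). A call has 1 to 12 rows; each row shifts and turns the commanded pose from where the row before left it, along the tool's axes as they then stand; what a row does not reach is not made up. A row lasts 1/12 s, in which the tool goes at most 41.7 mm and 7.16 degrees, less where a joint would pass 70% of its speed; a pose out of reach is approached as far as the arm can. A call with a gripper value outside its range is refused whole. The fingers move at their own pace and stop on an object; "newtons" is the grip in N (left out, the last holds). Time passes only in rows, so rows that do not move let the fingers close. It gives the time, the measured TCP pose, the force and the opening at its end, in the units of the state.
- observe(): the state, without advancing time (a new reading comes with each control period).
- get_image(name): name is "scene" or "side" or "wrist"; returns the picture (400x640x3 uint8, red, green, blue); there is no depth.
- camera_model(name): a dict with "vfov" (degrees; the focal length in pixels is half the picture's height over the tangent of half this angle, whatever the lens; pixels are square), "cx", "cy" (the principal point, pixels), "pose" (4x4, takes a point from camera to world coordinates); the wrist camera has in their place "tool_from_camera" (4x4, takes a point from camera to tool coordinates, whose origin is the TCP and whose axes are the tool frame's). Camera axes: x right, y up, looking along -z (the intrinsics and any distortion apply to the point x, -y, -z); pixel columns grow to the right and rows downward; lengths in m; the calibration is good to about 2 mm. The wrist camera is an equidistant fisheye: a pixel r from the principal point sees the ray r / f radians off the axis. A picture is of the moment at which its call begins: read the wrist's pose just before it. camera_model takes no time and is no camera call.
- sign_off(): hands the job in, once; it reports no verdict.
The state is a dict: "time": time; "joints": joint angles; "joint_velocities": joint speeds; "joint_efforts": joint torques, N m; "position": TCP position; "eef_rot": TCP orientation; "contact_force": force on the tool from outside, world axes, zero at the start; "moment": the same for the moment, N m; "width": opening from 0.0 (shut) to 1.0 (fully open).
Only numpy, scipy, OpenCV 4.12 (cv2) and the standard library are available. Lean on these libraries where they do the work, as an engineer would, in place of code of your own. Each camera call takes 0.05 s, during which the arm holds its last target. There are 200 camera calls.

## Working session

There is one attempt and no reset: what is moved stays moved. The work goes in short steps, Python scripts to look and compute and a tool call to move; the robot and the scene stay as the last step left them, time stands still between calls to the robot, and variables do not carry over. Pictures are saved under pics/ and viewed, about 8 in all and at most 12, crops included, and the job is handed in when it is done.

Besides the shell and the picture viewer there is one more tool, called after ">>>" as name([rows], argument=value, ...), one row to a line, values as JSON. step_arm: Moves the arm, as the interface text tells. Its arguments: {"type":"object","properties":{"targets":{"type":"array","items":{"type":"object","properties":{"delta_pos":{"type":"array","items":{"type":"number"}},"spin":{"type":"number"},"claw":{"type":"number"}}}},"newtons":{"type":"number"}},"required":["targets"]}

```bash
mkdir -p pics; python3 - <<'E'
from rig import *
import cv2,numpy as np
s=observe();print(s)
a=get_image("scene");b=get_image("side");c=get_image("wrist")
for n,i in zip(("scene","side","wrist"),(a,b,c)):
    cv2.imwrite(f"pics/{n}0.png",i[:,:,::-1]); print(n,camera_model(n))
print(tcp_to_grasp)
E
```

```text
{'time': 0.0, 'joints': array([ 7.33963303e+01,  1.49363997e+01, -7.98677566e+00,  6.71912186e+01,
        1.53718622e-04,  9.00014679e+01]), 'joint_velocities': array([ 0.09385179, -0.06109348, -0.05615957,  0.14076957,  0.10738948,
        0.13715586]), 'joint_efforts': array([-8.26993164e-05, -4.05682254e+01,  2.53920454e+01,  1.86470523e-02,
        1.89381531e-04,  1.63075740e-06]), 'position': array([0.14981836, 0.50244115, 0.23045211]), 'eef_rot': array([ -90.07552405,   89.88560602, -106.6806618 ]), 'contact_force': array([ 0.3903772 ,  0.79774439, -0.48624357]), 'moment': array([ 0.05323428,  0.00372407, -0.03518251]), 'width': 1.0007770649837417}
scene {'vfov': 48.868189771747, 'cx': 314.2935597497477, 'cy': 189.1634804850148, 'pose': array([[-0.28391155, -0.63547632,  0.71802791,  1.31060169],
       [ 0.95877641, -0.19745452,  0.20435143,  0.26946662],
       [ 0.01191736,  0.74644595,  0.66533932,  0.8683024 ],
       [ 0.        ,  0.        ,  0.        ,  1.        ]])}
side {'vfov': 55.48636146877278, 'cx': 315.97802605906617, 'cy': 196.49514196199735, 'pose': array([[ 0.70545792,  0.37279894, -0.60278526, -0.23018625],
       [-0.70860309,  0.38841008, -0.58908341, -0.64415452],
       [ 0.0145182 ,  0.84270906,  0.53817345,  0.70937706],
       [ 0.        ,  0.        ,  0.        ,  1.        ]])}
wrist {'vfov': 65.70646984690485, 'cx': 320.8137587962109, 'cy': 195.57450851618597, 'tool_from_camera': array([[-1.79325021e-04,  3.17164197e-01, -9.48370624e-01,
        -1.42469554e-01],
       [ 9.99999592e-01, -7.82784528e-04, -4.50874546e-04,
         1.15828326e-03],
       [-8.85371115e-04, -9.48370318e-01, -3.17163927e-01,
        -8.24606627e-02],
       [ 0.00000000e+00,  0.00000000e+00,  0.00000000e+00,
         1.00000000e+00]])}
0.0187
```

View pics/scene0.png

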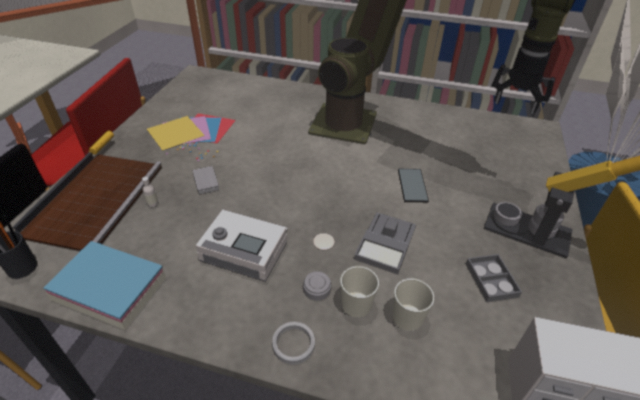

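View pics/side0.png

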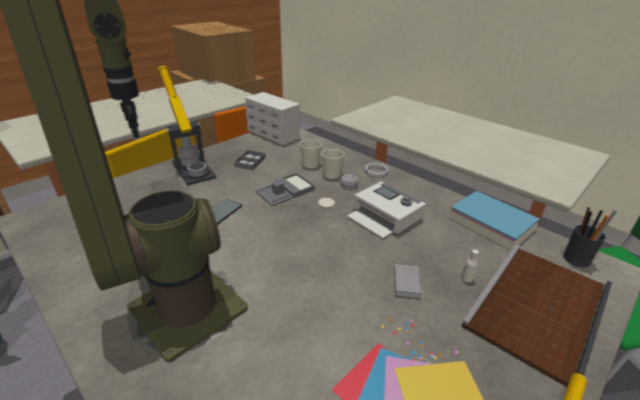

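```bash
python3 - <<'E'
import cv2,numpy as np
a=cv2.imread("pics/scene0.png")[205:285,190:430];b=cv2.imread("pics/side0.png")[165:245,245:435]
cv2.imwrite("pics/z1.png",cv2.resize(a,None,fx=3.3333,fy=3.3333,interpolation=2))
cv2.imwrite("pics/z2.png",cv2.resize(b,None,fx=4,fy=4,interpolation=2))
A=cv2.imread("pics/z1.png");B=cv2.imread("pics/z2.png")
B=cv2.copyMakeBorder(B,0,0,0,A.shape[1]-B.shape[1],0)
cv2.imwrite("pics/z.png",np.vstack([A,B]));print(A.shape,B.shape)
E
```

```text
(267, 800, 3) (320, 800, 3)
```

View pics/z.png

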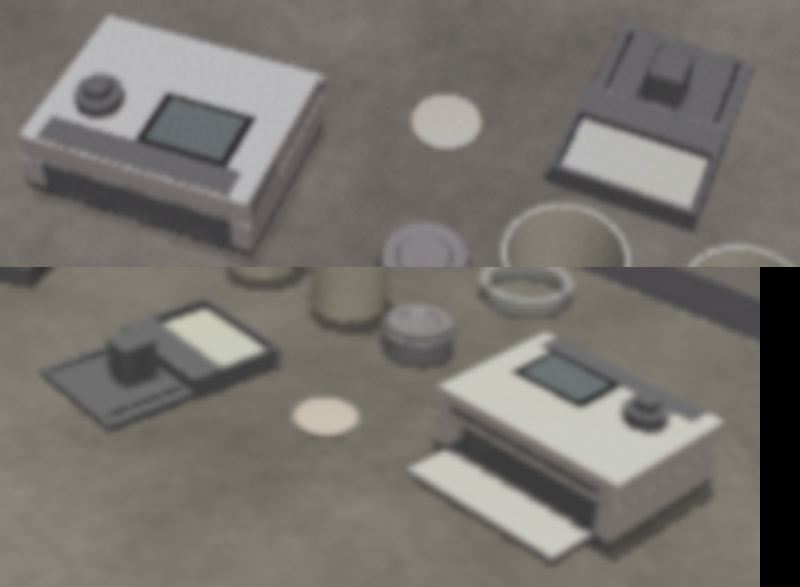

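```bash
cat > h.py <<'E'
import numpy as np
from scipy.optimize import least_squares
from rig import camera_model
M={n:camera_model(n) for n in("scene","side")}
def proj(n,P):
    m=M[n];T=m["pose"];p=(np.atleast_2d(P)-T[:3,3])@T[:3,:3]
    f=200/np.tan(np.radians(m["vfov"]/2));return np.c_[m["cx"]+f*p[:,0]/-p[:,2],m["cy"]-f*p[:,1]/-p[:,2]]
def ray(n,uv,z):
    m=M[n];T=m["pose"];f=200/np.tan(np.radians(m["vfov"]/2))
    d=T[:3,:3]@np.array([(uv[0]-m["cx"])/f,-(uv[1]-m["cy"])/f,-1]);return T[:3,3]+d*(z-T[2,3])/d[2]
def W(q,L):
    c,s=np.cos(q[2]),np.sin(q[2]);L=np.array(L,float)
    return np.c_[q[0]+c*L[:,0]-s*L[:,1],q[1]+s*L[:,0]+c*L[:,1],L[:,2]]
def fit(obs,q0):
    f=lambda q:np.concatenate([(proj(n,W(q,[o[0] for o in obs[n]]))-[o[1] for o in obs[n]]).ravel() for n in obs])
    r=least_squares(f,q0,loss="soft_l1");return r.x,f(r.x).reshape(-1,2)
sc=lambda u,v:(190+(u+.5)/3.3333-.5,205+(v+.5)/3.3333-.5)
sd=lambda u,v:(245+(u+.5)/4-.5,165+(v-267+.5)/4-.5)
E
python3 - <<'E'
from h import *
X,Y=.0665,.091
pr={"scene":[((-X,-Y,.063),sc(108,15)),((-X,Y,.063),sc(325,78)),((X,Y,.063),sc(245,205)),((X,-Y,.063),sc(20,135))],
"side":[((-X,Y,.063),sd(440,384)),((X,Y,.063),sd(550,335)),((X,-Y,.063),sd(722,422)),((-X,-Y,.063),sd(618,487)),((-X-.045,.074,.01),sd(410,467)),((-X-.045,-.074,.01),sd(552,560))]}
ca={"scene":[((-.09,-.057,.008),sc(625,28)),((-.09,.057,.008),sc(752,68)),((.09,-.057,.02),sc(548,170)),((.09,.057,.02),sc(695,215))],
"side":[((-.09,.057,.008),sd(42,373)),((-.09,-.057,.008),sd(110,430)),((.09,.057,.02),sd(205,301)),((.09,-.057,.02),sd(277,351))]}
np.set_printoptions(precision=4,suppress=True)
for o,u in((pr,(242,243)),(ca,(385,242))):
    p=ray("scene",u,.03)
    for y in(0,):
        q,r=fit(o,[p[0],p[1],0.]);print(q,np.degrees(q[2]));print(r)
print(ray("scene",sc(100,86),.08),ray("side",sd(647,396),.08))
for n,u in dict(badge=(324,242),die=(317,281),glue=(150,205)).items(): print(n,ray("scene",u,.01))
E
```

```text
[ 0.6577 -0.1011 -0.069 ] -3.9559815241276195
[[-0.2069 -0.884 ]
 [-1.1748 -1.5085]
 [-0.0337 -0.214 ]
 [-1.3365 -0.8243]
 [-0.6438 -1.0803]
 [-0.9927 -2.0685]
 [ 0.8205 -1.2868]
 [-0.121  -1.415 ]
 [-0.2474 -0.8263]
 [-0.1811 -1.9237]]
[ 0.5173  0.2402 -0.1276] -7.31140672260951
[[-1.4394 -1.631 ]
 [ 0.6688 -1.3656]
 [-0.112  -1.3688]
 [ 0.2895  0.2697]
 [-0.3446 -2.2736]
 [ 0.0282 -2.1431]
 [ 0.5902 -1.8599]
 [ 1.16   -1.8922]]
[ 0.6724 -0.1493  0.08  ] [ 0.6748 -0.1503  0.08  ]
badge [0.5736 0.0881 0.01  ]
die [0.6967 0.1051 0.01  ]
glue [ 0.5847 -0.4144  0.01  ]
```

```bash
cat >> h.py <<'E'
from scipy.spatial.transform import Rotation as Ro
from rig import observe,get_image
def tool():
    s=observe();return s,np.array(s["position"]),Ro.from_euler("xyz",s["eef_rot"],degrees=True).as_matrix()
def to(tgt,yaw):
    """delta_pos (mm, current tool axes) and spin to have tool z at heading yaw (deg), tool x down"""
    s,p,R=tool();z=R[:,2];a=np.degrees(np.arctan2(z[1],z[0]))
    d=(yaw-a+180)%360-180
    np.set_printoptions(precision=3,suppress=True)
    print("t",s["time"],"pos",p,"zhead",a,"x",R[:,0],"F",s["contact_force"],"M",s["moment"],"w",s["width"],"j6",s["joints"])
    print("delta",(R.T@(np.array(tgt)-p))*1000,"spin about x",-np.radians(d))
E
python3 - <<'E'
from h import *
to([.4895,.2438,.15],-7.3)
print(tool()[2])
E
```

```text
t 0.15 pos [0.15  0.503 0.231] zhead -16.603120937297966 x [-0.    -0.001 -1.   ] F [-0.755 -0.566  0.648] M [ 0.008  0.015 -0.009] w 1.0016991610684705 j6 [73.394 14.927 -7.969 67.191 -0.001 89.997]
delta [  80.885 -150.846  399.399] spin about x -0.16237009106707037
[[-0.     0.286  0.958]
 [-0.001  0.958 -0.286]
 [-1.    -0.002  0.   ]]
```

>>> step_arm([
  {"delta_pos": [5, -12.5, 33], "claw": 1},
  {"delta_pos": [5, -12.5, 33]},
  {"delta_pos": [5, -12.5, 33]},
  {"delta_pos": [5, -12.5, 33]},
  {"delta_pos": [5, -12.5, 33]},
  {"delta_pos": [5, -12.5, 33]},
  {"delta_pos": [5, -12.5, 33]},
  {"delta_pos": [5, -12.5, 33]},
  {"delta_pos": [5, -12.5, 33]},
  {"delta_pos": [5, -12.5, 33]},
  {"delta_pos": [5, -12.5, 33]},
  {"delta_pos": [5, -12.5, 33]},
], newtons=80)

```text
$.targets[0]: bad value
```

>>> step_arm([
  {"delta_pos": [0, 0, 0], "spin": -0.08},
  {"delta_pos": [0, 0, 0], "spin": -0.08},
  {"delta_pos": [0, 0, 0]},
  {"delta_pos": [0, 0, 0]},
])

```text
$.targets[0]: bad value
```

```bash
python3 - <<'E'
from h import *
import cv2
to([.4895,.2438,.15],-7.3)
s,p,R=tool();np.savez("w1.npz",p=p,R=R);cv2.imwrite("pics/w1.png",get_image("wrist")[:,:,::-1])
E
```

```text
t 0.15 pos [0.15  0.503 0.231] zhead -16.603120937297966 x [-0.    -0.001 -1.   ] F [-0.755 -0.566  0.648] M [ 0.008  0.015 -0.009] w 1.0016991610684705 j6 [73.394 14.927 -7.969 67.191 -0.001 89.997]
delta [  80.885 -150.846  399.399] spin about x -0.16237009106707037
```

View pics/w1.png

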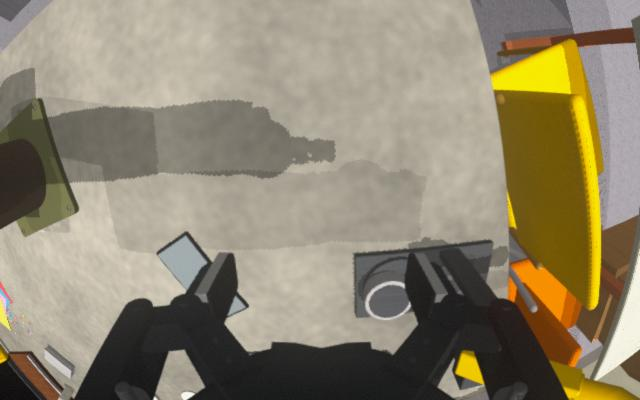

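>>> step_arm([
  {"delta_pos": [5, -12.5, 33], "spin": 0, "claw": 1},
  {"delta_pos": [5, -12.5, 33], "spin": 0, "claw": 1},
  {"delta_pos": [5, -12.5, 33], "spin": 0, "claw": 1},
  {"delta_pos": [5, -12.5, 33], "spin": 0, "claw": 1},
  {"delta_pos": [5, -12.5, 33], "spin": 0, "claw": 1},
  {"delta_pos": [5, -12.5, 33], "spin": 0, "claw": 1},
  {"delta_pos": [5, -12.5, 33], "spin": 0, "claw": 1},
  {"delta_pos": [5, -12.5, 33], "spin": 0, "claw": 1},
  {"delta_pos": [5, -12.5, 33], "spin": 0, "claw": 1},
  {"delta_pos": [5, -12.5, 33], "spin": 0, "claw": 1},
  {"delta_pos": [5, -12.5, 33], "spin": 0, "claw": 1},
  {"delta_pos": [5, -12.5, 33], "spin": 0, "claw": 1},
], newtons=80)

```text
time: 1.2
position: [0.4877, 0.2448, 0.1709]
eef_rot: [-163.0, 90.0, -179.6]
contact_force: [0.2, 1.4, -0.5]
width: 1.004
```

>>> step_arm([
  {"delta_pos": [0, 0, 0], "spin": -0.08, "claw": 1},
  {"delta_pos": [0, 0, 0], "spin": -0.08, "claw": 1},
  {"delta_pos": [0, 0, 0], "spin": 0, "claw": 1},
  {"delta_pos": [0, 0, 0], "spin": 0, "claw": 1},
])

```text
time: 1.53
position: [0.4865, 0.246, 0.171]
eef_rot: [-148.7, 90.0, -156.3]
contact_force: [-0.0, -0.9, -0.5]
width: 1.003
```

```bash
python3 - <<'E'
from h import *
import cv2
to([.4895,.2438,.15],-7.3)
s,p,R=tool();np.savez("w1.npz",p=p,R=R);cv2.imwrite("pics/w1.png",get_image("wrist")[:,:,::-1])
E
```

```text
t 1.5333 pos [0.487 0.246 0.171] zhead -7.567576959263445 x [-0.001 -0.    -1.   ] F [-0.028 -0.903 -0.464] M [-0.004  0.053 -0.013] w 1.003132779546271 j6 [ 26.82   18.718 -11.691  59.627   0.002  34.387]
delta [21.042 -1.767  3.244] spin about x -0.004670098941621712
```

View pics/w1.png

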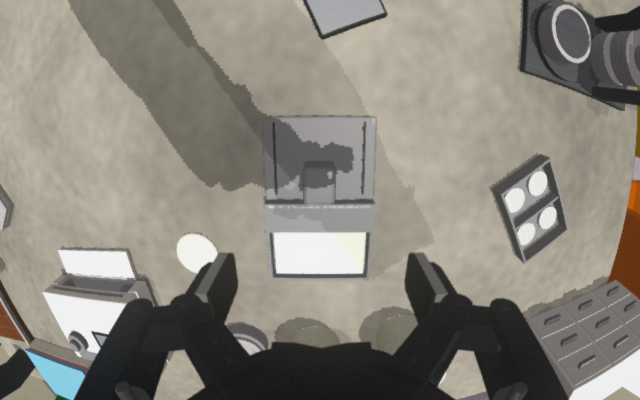

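```bash
cat >> h.py <<'E'
wm=camera_model("wrist")
def wproj(P,p,R):
    T=wm["tool_from_camera"];t=(np.atleast_2d(P)-p)@R;c=(t-T[:3,3])@T[:3,:3]
    x,y,z=c[:,0],-c[:,1],-c[:,2];f=200/np.tan(np.radians(wm["vfov"]/2));r=np.hypot(x,y);k=f*np.arctan2(r,z)/r
    return np.c_[wm["cx"]+k*x,wm["cy"]+k*y]
def wfit(obs,q0,p,R):
    L=[o[0] for o in obs];U=[o[1] for o in obs]
    f=lambda q:(wproj(W(q,L),p,R)-U).ravel()
    r=least_squares(f,q0,loss="soft_l1");return r.x,f(r.x).reshape(-1,2)
E
python3 - <<'E'
from h import *
d=np.load("w1.npz");p,R=d["p"],d["R"];np.set_printoptions(precision=4,suppress=True)
ca=[((-.09,-.057,.008),(265,117)),((-.09,.057,.008),(376,117)),((-.003,-.057,.02),(264,205)),((-.003,.057,.02),(376,205)),((.09,-.057,.02),(272,278)),((.09,.057,.02),(369,278)),((-.046,-.015,.044),(305,162)),((-.046,.015,.044),(335,162))]
q,r=wfit(ca,[.5173,.2402,-.127],p,R);print(q,np.degrees(q[2]));print(r)
print("grip",W(q,[(-.028,0,.026)]))
pr=[((-.1115,-.074,.01),(62,249)),((-.1115,.074,.01),(128,248)),((-.0665,.091,.063),(142,278)),((-.0665,-.091,.063),(45,292))]
q,r=wfit(pr,[.6577,-.1011,-.069],p,R);print(q,np.degrees(q[2]));print(r)
E
```

```text
[ 0.5131  0.2431 -0.1307] -7.490851549298984
[[-2.6222 -1.0772]
 [ 1.6851 -1.1792]
 [ 0.139  -2.018 ]
 [ 0.0463 -2.0619]
 [-1.7713  1.5133]
 [ 1.1784  1.5112]
 [-1.8387  4.8589]
 [ 1.7421  4.8382]]
grip [[0.4854 0.2467 0.026 ]]
[ 0.6496 -0.0793  0.0038] 0.2192560120198333
[[-0.6803 -0.1974]
 [ 1.5299 -4.4292]
 [-9.8668 18.331 ]
 [ 1.3743  0.2053]]
```

>>> step_arm([
  {"delta_pos": [35, 0, 0], "spin": 0, "claw": 1},
  {"delta_pos": [35, 0.5, -2], "spin": 0, "claw": 1},
  {"delta_pos": [35, 0, 0], "spin": 0, "claw": 1},
  {"delta_pos": [25, 0, 0], "spin": 0, "claw": 1},
  {"delta_pos": [15, 0, 0], "spin": 0, "claw": 1},
  {"delta_pos": [8, 0, 0], "spin": 0, "claw": 1},
  {"delta_pos": [4, 0, 0], "spin": 0, "claw": 1},
  {"delta_pos": [0, 0, 0], "spin": 0, "claw": 1},
  {"delta_pos": [0, 0, 0], "spin": 0, "claw": 1},
])

```text
time: 2.33
position: [0.4855, 0.2476, 0.0153]
eef_rot: [34.0, 89.9, 26.6]
contact_force: [0.6, 0.0, 0.3]
width: 1.001
```

>>> step_arm([
  {"delta_pos": [0, 0, 0], "spin": 0, "claw": 0},
  {"delta_pos": [0, 0, 0], "spin": 0, "claw": 0},
  {"delta_pos": [0, 0, 0], "spin": 0, "claw": 0},
  {"delta_pos": [0, 0, 0], "spin": 0, "claw": 0},
  {"delta_pos": [0, 0, 0], "spin": 0, "claw": 0},
  {"delta_pos": [0, 0, 0], "spin": 0, "claw": 0},
  {"delta_pos": [0, 0, 0], "spin": 0, "claw": 0},
  {"delta_pos": [0, 0, 0], "spin": 0, "claw": 0},
  {"delta_pos": [0, 0, 0], "spin": 0, "claw": 0},
  {"delta_pos": [0, 0, 0], "spin": 0, "claw": 0},
], newtons=80)

```text
time: 3.17
position: [0.4853, 0.247, 0.015]
eef_rot: [18.9, 89.9, 11.4]
contact_force: [-0.8, -0.4, 6.6]
width: 0.338
```

>>> step_arm([
  {"delta_pos": [-8, 0, 0], "spin": 0, "claw": 0},
  {"delta_pos": [-17, 0, 0], "spin": 0, "claw": 0},
  {"delta_pos": [-17, 0, 0], "spin": 0, "claw": 0},
  {"delta_pos": [-14, -8, -2], "spin": 0, "claw": 0},
  {"delta_pos": [-4, -18, -4], "spin": 0, "claw": 0},
  {"delta_pos": [0, -26, -5], "spin": 0, "claw": 0},
  {"delta_pos": [0, -32, -5], "spin": 0, "claw": 0},
  {"delta_pos": [0, -34, -4], "spin": 0, "claw": 0},
  {"delta_pos": [0, -34, -3], "spin": 0, "claw": 0},
  {"delta_pos": [0, -34, -3], "spin": 0, "claw": 0},
  {"delta_pos": [0, -34, -2], "spin": 0, "claw": 0},
  {"delta_pos": [0, -34, 0], "spin": 0, "claw": 0},
])

```text
time: 4.17
position: [0.4221, -0.0025, 0.0741]
eef_rot: [-179.6, 89.9, 173.0]
contact_force: [0.3, 0.8, -3.2]
width: 0.339
```

>>> step_arm([
  {"delta_pos": [0, -32, 0], "spin": 0, "claw": 0},
  {"delta_pos": [0, -26, 0], "spin": 0, "claw": 0},
  {"delta_pos": [0, -18, 0], "spin": 0, "claw": 0},
  {"delta_pos": [0, -7, 0], "spin": -0.03, "claw": 0},
  {"delta_pos": [0, 0, 0], "spin": -0.03, "claw": 0},
  {"delta_pos": [0, 0, 0], "spin": 0, "claw": 0},
  {"delta_pos": [0, 0, 0], "spin": 0, "claw": 0},
  {"delta_pos": [0, 0, 0], "spin": 0, "claw": 0},
])

```text
time: 4.83
position: [0.413, -0.0833, 0.0742]
eef_rot: [164.0, 90.0, 160.0]
contact_force: [-0.7, 0.5, -2.9]
width: 0.335
```

```bash
python3 - <<'E'
from h import *
import cv2
to([.4138,-.0843,.075],-3.96)
s,p,R=tool();np.savez("w2.npz",p=p,R=R);i=get_image("wrist")[:,:,::-1];cv2.imwrite("pics/w2f.png",i);cv2.imwrite("pics/w2.png",cv2.resize(i[90:390,160:480],None,fx=2.5,fy=2.0*1.0,interpolation=2) if 0 else cv2.resize(i[100:340,160:480],None,fx=2.5,fy=2.5,interpolation=2))
E
```

```text
t 4.8333 pos [ 0.413 -0.083  0.074] zhead -4.007744025523745 x [-0.001  0.    -1.   ] F [-0.67   0.517 -2.893] M [-0.009  0.063  0.032] w 0.33541974686261955 j6 [-11.405  12.873 -36.937  40.232   0.006  -7.398]
delta [-0.809 -0.965  0.892] spin about x -0.0008332904435454929
```

View pics/w2.png

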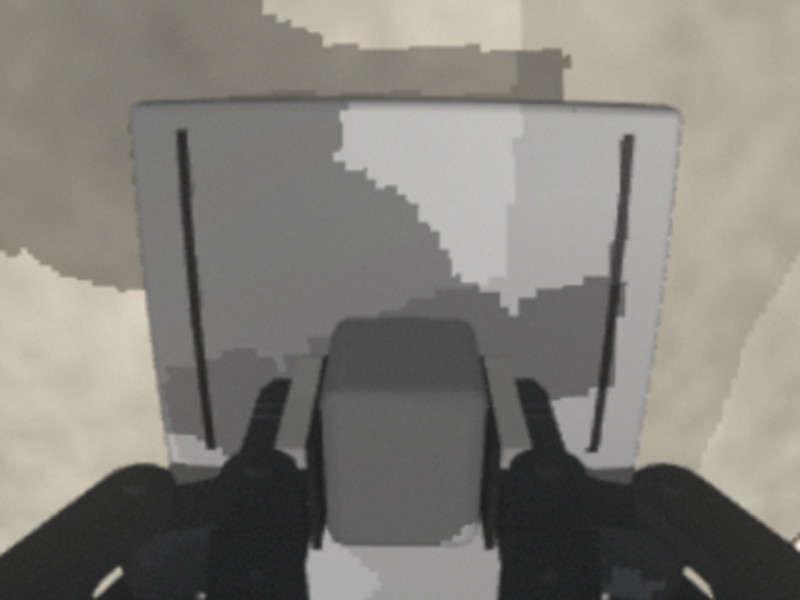

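```bash
python3 - <<'E'
from h import *
import cv2
d=np.load("w2.npz");p,R=d["p"],d["R"];np.set_printoptions(precision=4,suppress=True)
v=lambda u,w:(160+(u+.5)/2.5-.5,100+(w+.5)/2.5-.5)
def Lz(q,L):
    L=np.array(L,float);return Ro.from_euler("zyx",[q[2],q[4],q[5]]).apply(L)+[q[0],q[1],q[3]]
ca=[((-.09,-.057,.008),v(133,103)),((-.09,.057,.008),v(681,111)),((-.003,-.057,.008),v(172,467)),((-.003,.057,.008),v(637,467)),((-.046,-.015,.044),v(335,320)),((-.046,.015,.044),v(475,322)),((-.01,-.015,.044),v(325,545)),((-.01,.015,.044),v(484,545))][:2]+[((-.09,-.047,.008),v(182,108)),((-.046,-.015,.044),v(335,320)),((-.046,.015,.044),v(475,322))]
ca=[c for i,c in enumerate(ca) if i!=2]
L=[c[0] for c in ca];U=[c[1] for c in ca]
f=lambda q:(wproj(Lz(np.r_[q,0,0],L),p,R)-U).ravel()
r=least_squares(f,[.44,-.085,-.07,.06]);print(r.x,np.degrees(r.x[2]),r.fun.reshape(-1,2))
a=get_image("scene");b=get_image("side")
cv2.imwrite("pics/scene1.png",a[:,:,::-1]);cv2.imwrite("pics/side1.png",b[:,:,::-1])
A=a[190:290,185:345,::-1];B=b[185:305,290:450,::-1]
cv2.imwrite("pics/z3.png",np.vstack([cv2.resize(A,(480,300),interpolation=2),cv2.resize(B,(400,300),interpolation=2)]) if 0 else np.hstack([cv2.resize(A,(400,250),interpolation=2),cv2.resize(B,(400,300),interpolation=2)[:250]]))
Z=cv2.resize(b[180:300,270:430,::-1],(800,600),interpolation=2);cv2.imwrite("pics/z3.png",Z)
E
```

```text
[ 0.4412 -0.0841 -0.0838  0.0394] -4.8009197560410355 [[ 9.0231 -7.5136]
 [-9.1057 -7.6604]
 [-3.3493  6.6577]
 [ 3.3588  6.656 ]]
```

View pics/z3.png

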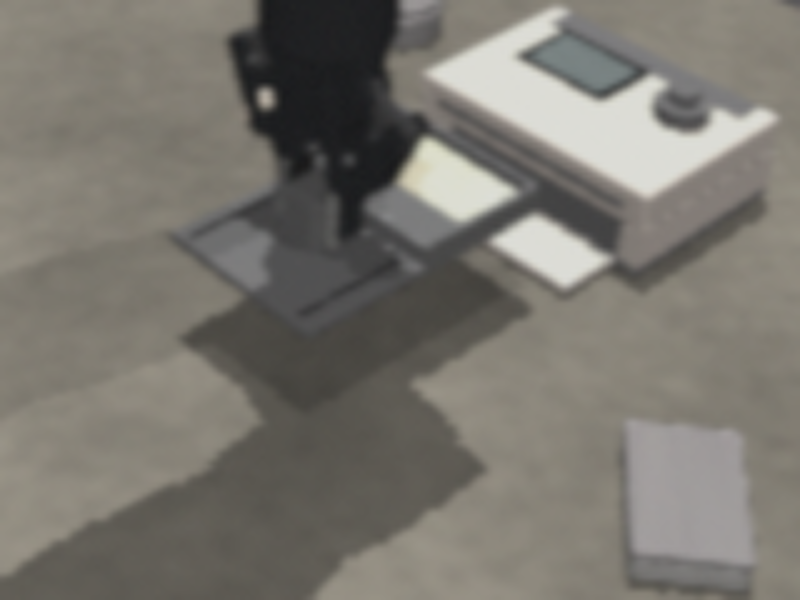

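```bash
python3 - <<'E'
from h import *
d=np.load("w2.npz");p,R=d["p"],d["R"];np.set_printoptions(precision=4,suppress=True)
v=lambda u,w:(160+(u+.5)/2.5-.5,100+(w+.5)/2.5-.5)
s=lambda u,w:(270+(u+.5)/5-.5,180+(w+.5)/5-.5)
def Lz(q,L): return Ro.from_euler("ZYX",[q[2],q[4],0]).apply(np.array(L,float))+[q[0],q[1],q[3]]
ca=[((-.09,-.057,.008),v(133,103)),((-.09,.057,.008),v(681,111)),((-.046,-.015,.044),v(335,320)),((-.046,.015,.044),v(475,322)),((-.01,-.015,.044),v(322,393)),((-.01,.015,.044),v(486,393))]
cs=[((-.09,.057,.008),s(170,236)),((-.09,-.057,.008),s(305,334)),((.09,-.057,.02),s(537,187))]
X,Y=.0665,.091
ps=[((-X,Y,.063),s(425,73)),((X,Y,.063),s(560,8)),((X,-Y,.063),s(778,117)),((-X,-Y,.063),s(645,197)),((-X-.045,-.074,.01),s(567,293))]
off=np.mean([proj("side",W([.6577,-.1011,-.069],[c[0] for c in ps]))-[c[1] for c in ps]],axis=1)[0];print("side offset",off)
for n in(4,6):
  f=lambda q:np.r_[(wproj(Lz(q,[c[0] for c in ca[:n]]),p,R)-[c[1] for c in ca[:n]]).ravel(),(proj("side",Lz(q,[c[0] for c in cs]))-[c[1] for c in cs]-off).ravel()]
  r=least_squares(f,[.44,-.085,-.07,.06,0],loss="soft_l1",f_scale=2.);print(r.x,"yaw,pitch",np.degrees(r.x[[2,4]]));print(f(r.x).reshape(-1,2))
  print("nose",Lz(r.x,[(.09,0,0),(-.028,0,.026),(-.09,0,0)]))
E
```

```text
side offset [-0.0988 -1.3907]
[ 0.4404 -0.0849 -0.0896  0.0809 -0.3611] yaw,pitch [ -5.1324 -20.6887]
[[  3.3153  -1.7155]
 [ -4.8939  -0.5934]
 [-10.696    0.7362]
 [  9.1734   1.3264]
 [ -0.2589   2.3334]
 [ -0.3523   3.2145]
 [ -1.5098 -12.6529]]
nose [[ 0.5243 -0.0925  0.1127]
 [ 0.4052 -0.0818  0.0953]
 [ 0.3565 -0.0774  0.0491]]
[ 0.4462 -0.0842 -0.0853  0.043  -0.1662] yaw,pitch [-4.8885 -9.5205]
[[ 15.7623  -1.9383]
 [-14.9474  -1.978 ]
 [ -1.822   -0.3637]
 [  3.387   -0.2974]
 [  4.1522  36.3283]
 [ -4.1849  37.0246]
 [  0.2442   7.6308]
 [ -0.0222   8.5548]
 [ -0.3854   1.0594]]
nose [[ 0.5347 -0.0918  0.0578]
 [ 0.4144 -0.0815  0.064 ]
 [ 0.3578 -0.0766  0.0281]]
```

```bash
python3 - <<'E'
from h import *
d=np.load("w2.npz");p,R=d["p"],d["R"];np.set_printoptions(precision=4,suppress=True)
v=lambda u,w:(160+(u+.5)/2.5-.5,100+(w+.5)/2.5-.5)
s=lambda u,w:(270+(u+.5)/5-.5,180+(w+.5)/5-.5)
def Lz(q,L): return Ro.from_euler("ZYX",[q[2],q[4],0]).apply(np.array(L,float))+[q[0],q[1],q[3]]
ca=[((-.09,-.057,.008),v(133,103)),((-.09,.057,.008),v(681,111)),((-.046,-.015,.008),v(335,320)),((-.046,.015,.008),v(475,322)),((-.046,-.015,.044),v(322,393)),((-.046,.015,.044),v(486,393)),((-.01,-.015,.044),v(325,545)),((-.01,.015,.044),v(484,545))]
cs=[((-.09,.057,.008),s(170,236)),((-.09,-.057,.008),s(305,334)),((.09,-.057,.02),s(537,187))]
off=np.array([-.1,-1.39])
for k in(0,1):
  f=lambda q:np.r_[(wproj(Lz(q,[c[0] for c in ca]),p,R)-[c[1] for c in ca]).ravel(),k*(proj("side",Lz(q,[c[0] for c in cs]))-[c[1] for c in cs]-off).ravel()]
  r=least_squares(f,[.44,-.085,-.07,.06,0],loss="soft_l1",f_scale=2.);print(r.x,"yaw,pitch",np.degrees(r.x[[2,4]]));print(f(r.x).reshape(-1,2))
  print("nose,grip,rear",Lz(r.x,[(.09,0,0),(-.028,0,.026),(-.09,0,0)]))
# refit w1 too
d=np.load("w1.npz");p,R=d["p"],d["R"]
c1=[((-.09,-.057,.008),(265,117)),((-.09,.057,.008),(376,117)),((-.003,-.057,.02),(264,205)),((-.003,.057,.02),(376,205)),((.09,-.057,.02),(272,278)),((.09,.057,.02),(369,278)),((-.046,-.015,.008),(305,162)),((-.046,.015,.008),(335,162))]
q,r=wfit(c1,[.5173,.2402,-.127],p,R);print(q,np.degrees(q[2]),W(q,[(-.028,0,.026)]))
E
```

```text
[ 0.444  -0.084  -0.0793  0.0557 -0.0026] yaw,pitch [-4.545  -0.1491]
[[-0.1938  2.2566]
 [-0.035   1.3826]
 [ 0.2605 -4.3641]
 [-0.2335 -4.6662]
 [-1.0378 -0.753 ]
 [ 2.3886 -0.1964]
 [ 0.8812  0.9906]
 [-1.6913  1.4104]
 [-0.      0.    ]
 [-0.      0.    ]
 [ 0.      0.    ]]
nose,grip,rear [[ 0.5337 -0.0911  0.056 ]
 [ 0.416  -0.0818  0.0816]
 [ 0.3543 -0.0769  0.0555]]
[ 0.444  -0.084  -0.0788  0.0564 -0.0097] yaw,pitch [-4.5137 -0.553 ]
[[-0.2297  2.3389]
 [-0.0135  1.3468]
 [ 0.2408 -4.0815]
 [-0.1443 -4.4112]
 [-1.0966 -0.835 ]
 [ 2.5483 -0.3106]
 [ 0.8369  1.4228]
 [-1.4811  1.815 ]
 [-0.3699  0.3261]
 [-0.0266  0.9412]
 [ 0.0342  0.7162]]
nose,grip,rear [[ 0.5338 -0.091   0.0573]
 [ 0.4159 -0.0817  0.0821]
 [ 0.3543 -0.0769  0.0555]]
[ 0.515   0.2429 -0.1307] -7.4870511876657515 [[0.4872 0.2465 0.026 ]]
```

```bash
python3 - <<'E'
from h import *
np.set_printoptions(precision=4,suppress=True)
X,Y=.0665,.091
s=lambda u,w:(270+(u+.5)/5-.5,180+(w+.5)/5-.5)
SC=[((-X,-Y,.063),sc(108,15)),((-X,Y,.063),sc(325,78)),((X,Y,.063),sc(245,205)),((X,-Y,.063),sc(20,135))]
SD=[((-X,Y,.063),sd(440,384)),((X,Y,.063),sd(550,335)),((X,-Y,.063),sd(722,422)),((-X,-Y,.063),sd(618,487)),((-X-.045,.074,.01),sd(410,467)),((-X-.045,-.074,.01),sd(552,560)),((-X,Y,.063),s(425,73)),((X,Y,.063),s(560,8)),((X,-Y,.063),s(778,117)),((-X,-Y,.063),s(645,197)),((-X-.045,-.074,.01),s(567,293))]
def f(q,a=1,b=1):
    return np.r_[a*(proj("scene",W(q,[c[0] for c in SC]))+q[3:5]-[c[1] for c in SC]).ravel(),b*(proj("side",W(q,[c[0] for c in SD]))+q[5:7]-[c[1] for c in SD]).ravel(),.5*q[3:]]
for a,b in((1,1),(1,0),(0,1)):
    r=least_squares(f,[.6577,-.1,-.07,0,0,0,0],args=(a,b),loss="soft_l1",f_scale=.5);print(r.x,np.degrees(r.x[2]))
q=r.x
# cassette at the start, side cam & scene, same treatment
E
```

```text
[ 0.6589 -0.0994 -0.0732  0.1996  0.4091  0.4815  1.7144] -4.194299410485878
[ 0.6586 -0.0989 -0.0736 -0.0063  0.4469  0.      0.    ] -4.21830986273566
[ 0.6592 -0.1004 -0.0737 -0.     -0.      0.1918  1.6231] -4.225266394420294
```

>>> step_arm([
  {"delta_pos": [8, 0, 8], "spin": -0.004, "claw": 0},
  {"delta_pos": [10, 0, 10], "spin": 0, "claw": 0},
  {"delta_pos": [10, 0, 10], "spin": 0, "claw": 0},
  {"delta_pos": [8, 0, 6], "spin": 0, "claw": 0},
  {"delta_pos": [4, 0, 0], "spin": 0, "claw": 0},
  {"delta_pos": [0, 0, 0], "spin": 0, "claw": 0},
  {"delta_pos": [0, 0, 0], "spin": 0, "claw": 0},
])

```text
time: 5.57
position: [0.4462, -0.0856, 0.0338]
eef_rot: [174.2, 89.9, 170.5]
contact_force: [-0.4, 0.3, -2.6]
width: 0.339
```

>>> step_arm([
  {"delta_pos": [2, 0, 0], "spin": 0, "claw": 0},
  {"delta_pos": [1, 0, 0], "spin": 0, "claw": 0},
  {"delta_pos": [0, 0, 0], "spin": 0, "claw": 0},
])

```text
time: 5.82
position: [0.447, -0.0858, 0.0315]
eef_rot: [0.0, 90.0, -3.7]
contact_force: [0.4, -0.3, -2.5]
width: 0.337
```

>>> step_arm([
  {"delta_pos": [1, 0, 0], "spin": 0, "claw": 0},
  {"delta_pos": [0, 0, 0], "spin": 0, "claw": 0},
])

```text
time: 5.98
position: [0.4472, -0.0859, 0.0305]
eef_rot: [-3.8, 90.0, -7.5]
contact_force: [-0.2, 0.1, -4.2]
width: 0.338
```

>>> step_arm([
  {"delta_pos": [1, 0, 0], "spin": 0, "claw": 0},
  {"delta_pos": [0, 0, 0], "spin": 0, "claw": 0},
])

```text
time: 6.15
position: [0.4472, -0.0859, 0.0293]
eef_rot: [26.5, 90.0, 22.7]
contact_force: [0.5, -0.3, -2.6]
width: 0.338
```

>>> step_arm([
  {"delta_pos": [1, 0, 0], "spin": 0, "claw": 0},
  {"delta_pos": [0, 0, 0], "spin": 0, "claw": 0},
])

```text
time: 6.32
position: [0.4472, -0.0858, 0.0282]
eef_rot: [169.4, 90.0, 165.6]
contact_force: [-0.6, -0.2, -4.1]
width: 0.339
```

>>> step_arm([
  {"delta_pos": [1, 0, 0], "spin": 0, "claw": 0},
  {"delta_pos": [0, 0, 0], "spin": 0, "claw": 0},
])

```text
time: 6.48
position: [0.4472, -0.0859, 0.0272]
eef_rot: [-173.1, 90.0, -176.9]
contact_force: [-0.2, 0.4, -2.9]
width: 0.337
```

>>> step_arm([
  {"delta_pos": [1, 0, 0], "spin": 0, "claw": 0},
  {"delta_pos": [0, 0, 0], "spin": 0, "claw": 0},
])

```text
time: 6.65
position: [0.4472, -0.0858, 0.0261]
eef_rot: [170.1, 90.0, 166.3]
contact_force: [0.3, -0.5, -3.7]
width: 0.338
```

>>> step_arm([
  {"delta_pos": [0.7, 0, 0], "spin": 0, "claw": 0},
  {"delta_pos": [0, 0, 0], "spin": 0, "claw": 0},
])

```text
time: 6.82
position: [0.4472, -0.0859, 0.0255]
eef_rot: [179.1, 90.0, 175.3]
contact_force: [0.5, -0.3, -4.1]
width: 0.334
```

```bash
python3 - <<'E'
from h import *
to([.446,-.086,.0255],-4)
E
```

```text
t 6.8167 pos [ 0.447 -0.086  0.025] zhead -3.773069315285202 x [-0.  0. -1.] F [ 0.463 -0.342 -4.075] M [-0.012  0.17   0.009] w 0.3341052736268528 j6 [-10.867  19.518 -36.486  34.007  -0.001  -7.094]
delta [-0.007 -0.225 -1.168] spin about x 0.003960687622078457
```

>>> step_arm([
  {"delta_pos": [0.6, 0, 0], "spin": 0, "claw": 0},
  {"delta_pos": [0, 0, 0], "spin": 0, "claw": 0},
])

```text
time: 6.98
position: [0.4473, -0.0859, 0.025]
eef_rot: [-8.9, 90.0, -12.7]
contact_force: [-1.3, 0.4, -2.2]
width: 0.34
```

>>> step_arm([
  {"delta_pos": [0.6, 0, 0], "spin": 0, "claw": 0},
  {"delta_pos": [0, 0, 0], "spin": 0, "claw": 0},
])

```text
time: 7.15
position: [0.4473, -0.0859, 0.0246]
eef_rot: [-27.4, 90.0, -31.2]
contact_force: [-2.1, 0.0, 1.2]
width: 0.335
```

```bash
python3 - <<'E'
from h import *
import cv2
to([.446,-.086,.0255],-4)
b=get_image("side")[:,:,::-1];cv2.imwrite("pics/side2.png",b);cv2.imwrite("pics/z4.png",cv2.resize(b[180:270,300:430],(780,540),interpolation=2))
E
```

```text
t 7.15 pos [ 0.447 -0.086  0.025] zhead -3.773571732806305 x [ 0. -0. -1.] F [-2.086  0.026  1.159] M [-0.007  0.064 -0.02 ] w 0.3352398490162538 j6 [-10.87   19.583 -36.558  33.846  -0.005  -7.096]
delta [-0.858 -0.171 -1.261] spin about x 0.003951918782115222
```

View pics/z4.png

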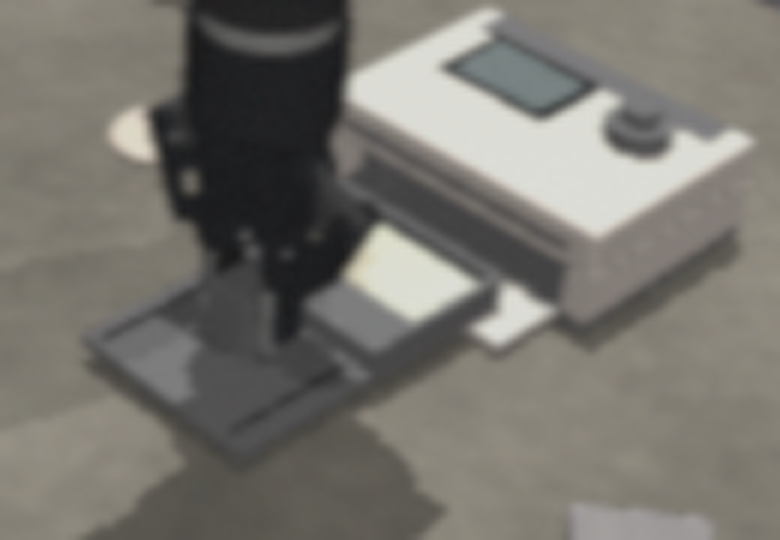

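>>> step_arm([
  {"delta_pos": [-1.8, 0, 0], "spin": 0, "claw": 0},
  {"delta_pos": [0, 0, 5], "spin": 0, "claw": 0},
  {"delta_pos": [0, 0, 8], "spin": 0, "claw": 0},
  {"delta_pos": [0, 0, 8], "spin": 0, "claw": 0},
  {"delta_pos": [0, 0, 4], "spin": 0, "claw": 0},
  {"delta_pos": [0, 0, 1], "spin": 0, "claw": 0},
  {"delta_pos": [0, 0, 0], "spin": 0, "claw": 0},
])

```text
time: 7.78
position: [0.4738, -0.0876, 0.026]
eef_rot: [123.6, 90.0, 119.8]
contact_force: [-0.4, 0.3, -3.1]
width: 0.338
```

>>> step_arm([
  {"delta_pos": [0, 0, 0.7], "spin": 0, "claw": 0},
  {"delta_pos": [0, 0, 0.7], "spin": 0, "claw": 0},
  {"delta_pos": [0, 0, 0], "spin": 0, "claw": 0},
])

```text
time: 8.03
position: [0.4744, -0.0876, 0.0261]
eef_rot: [170.1, 90.0, 166.3]
contact_force: [0.5, -0.3, -2.5]
width: 0.34
```

>>> step_arm([
  {"delta_pos": [0, 0, 0.7], "spin": 0, "claw": 0},
  {"delta_pos": [0, 0, 0.7], "spin": 0, "claw": 0},
  {"delta_pos": [0, 0, 0], "spin": 0, "claw": 0},
])

```text
time: 8.28
position: [0.4755, -0.0877, 0.0261]
eef_rot: [-174.7, 90.0, -178.4]
contact_force: [-0.6, 0.4, -3.3]
width: 0.34
```

>>> step_arm([
  {"delta_pos": [0, 0, 0.6], "spin": 0, "claw": 0},
  {"delta_pos": [0, 0, 0.6], "spin": 0, "claw": 0},
  {"delta_pos": [0, 0, 0], "spin": 0, "claw": 0},
])

```text
time: 8.53
position: [0.4756, -0.0877, 0.0259]
eef_rot: [-177.2, 89.8, 179.1]
contact_force: [-4.9, -0.7, -1.8]
width: 0.336
```

>>> step_arm([
  {"delta_pos": [0, 0, 0.5], "spin": 0, "claw": 0},
  {"delta_pos": [0, 0, 0.5], "spin": 0, "claw": 0},
  {"delta_pos": [0, 0, 0], "spin": 0, "claw": 0},
])

```text
time: 8.78
position: [0.4756, -0.0877, 0.0257]
eef_rot: [-177.8, 89.7, 178.4]
contact_force: [-5.9, -0.5, -0.2]
width: 0.338
```

```bash
python3 - <<'E'
from h import *
to([.446,-.086,.0255],-4)
E
```

```text
t 8.7833 pos [ 0.476 -0.088  0.026] zhead -3.7630578078875314 x [-0.004  0.    -1.   ] F [-5.903 -0.451 -0.19 ] M [-0.023  1.14   0.161] w 0.3380486574161766 j6 [-10.426  21.842 -32.399  36.013  -0.04   -6.663]
delta [  0.324  -0.207 -29.697] spin about x 0.004135421389255709
```

>>> step_arm([
  {"delta_pos": [0, 0, -3.5], "spin": 0, "claw": 0},
  {"delta_pos": [0, -3.5, 0], "spin": 0, "claw": 0},
  {"delta_pos": [0, 0, 1.2], "spin": 0, "claw": 0},
  {"delta_pos": [0, 0, 1.2], "spin": 0, "claw": 0},
  {"delta_pos": [0, 0, 0.6], "spin": 0, "claw": 0},
  {"delta_pos": [0, 0, 0], "spin": 0, "claw": 0},
])

```text
time: 9.28
position: [0.4754, -0.0915, 0.0258]
eef_rot: [-173.1, 89.8, -176.9]
contact_force: [-6.2, -2.1, -1.4]
width: 0.334
```

```bash
python3 - <<'E'
from h import *
to([.446,-.086,.0255],-4)
E
```

```text
t 9.2833 pos [ 0.475 -0.091  0.026] zhead -3.7837914357709583 x [-0.004 -0.    -1.   ] F [-6.21  -2.085 -1.42 ] M [-0.126  1.05   0.176] w 0.33434626160979075 j6 [-10.855  21.847 -32.367  36.005  -0.055  -7.071]
delta [  0.413   3.519 -29.69 ] spin about x 0.003773551316806544
```

>>> step_arm([
  {"delta_pos": [0, 0, -3], "spin": 0, "claw": 0},
  {"delta_pos": [0, -3, 0], "spin": 0, "claw": 0},
  {"delta_pos": [0, 0, 1.2], "spin": 0, "claw": 0},
  {"delta_pos": [0, 0, 1.2], "spin": 0, "claw": 0},
  {"delta_pos": [0, 0, 0.6], "spin": 0, "claw": 0},
  {"delta_pos": [0, 0, 0], "spin": 0, "claw": 0},
])

```text
time: 9.78
position: [0.4764, -0.0948, 0.0261]
eef_rot: [-148.9, 89.9, -152.7]
contact_force: [-4.6, -3.3, -1.6]
width: 0.341
```

```bash
python3 - <<'E'
from h import *
to([.446,-.086,.0255],-4)
E
```

```text
t 9.7833 pos [ 0.476 -0.095  0.026] zhead -3.805091289274232 x [-0.002 -0.001 -1.   ] F [-4.649 -3.251 -1.583] M [-0.4    0.813 -0.103] w 0.3405196128337439 j6 [-11.201  21.876 -32.259  35.959  -0.075  -7.396]
delta [  0.615   6.734 -30.911] spin about x 0.003401798742981867
```

>>> step_arm([
  {"delta_pos": [0, -1, 0], "spin": 0, "claw": 0},
  {"delta_pos": [0, 0, 0.5], "spin": 0, "claw": 0},
  {"delta_pos": [0, 0, 0.5], "spin": 0, "claw": 0},
  {"delta_pos": [0, 0, 0], "spin": 0, "claw": 0},
])

```text
time: 10.12
position: [0.4796, -0.0957, 0.0264]
eef_rot: [-7.7, 89.9, -11.5]
contact_force: [0.1, -1.3, -4.1]
width: 0.337
```

```bash
python3 - <<'E'
from h import *
to([.446,-.086,.0255],-4)
E
```

```text
t 10.1167 pos [ 0.48  -0.096  0.026] zhead -3.780846108434531 x [ 0.002 -0.    -1.   ] F [ 0.103 -1.269 -4.137] M [-0.345  0.277 -0.155] w 0.33698737326383654 j6 [-11.281  21.972 -32.012  35.886  -0.     -7.5  ]
delta [  0.866   7.435 -34.191] spin about x 0.003824956976376063
```

>>> step_arm([
  {"delta_pos": [0, -0.7, 0.5], "spin": 0, "claw": 0},
  {"delta_pos": [0, 0, 1.5], "spin": 0, "claw": 0},
  {"delta_pos": [0, 0, 1.5], "spin": 0, "claw": 0},
  {"delta_pos": [0, 0, 1.5], "spin": 0, "claw": 0},
  {"delta_pos": [0, 0, 0], "spin": 0, "claw": 0},
])

```text
time: 10.53
position: [0.4841, -0.0964, 0.0264]
eef_rot: [7.4, 89.9, 3.6]
contact_force: [0.3, -0.1, -2.9]
width: 0.338
```

```bash
python3 - <<'E'
from h import *
to([.446,-.086,.0255],-4)
E
```

```text
t 10.5333 pos [ 0.484 -0.096  0.026] zhead -3.7552468929472655 x [ 0.001  0.    -1.   ] F [ 0.262 -0.066 -2.902] M [0.022 0.08  0.006] w 0.33820453097480996 j6 [-11.275  22.366 -31.329  36.238   0.018  -7.52 ]
delta [  0.823   7.893 -38.692] spin about x 0.004271747572556301
```

Free and centred now. Advance in short runs.

>>> step_arm([
  {"delta_pos": [0, 0, 2], "spin": 0, "claw": 0},
  {"delta_pos": [0, 0, 2], "spin": 0, "claw": 0},
  {"delta_pos": [0, 0, 2], "spin": 0, "claw": 0},
  {"delta_pos": [0, 0, 2], "spin": 0, "claw": 0},
  {"delta_pos": [0, 0, 0], "spin": 0, "claw": 0},
])

```text
time: 10.95
position: [0.4919, -0.0971, 0.0263]
eef_rot: [-5.1, 90.0, -8.8]
contact_force: [0.1, -0.2, -2.5]
width: 0.337
```

>>> step_arm([
  {"delta_pos": [0, 0, 2], "spin": 0, "claw": 0},
  {"delta_pos": [0, 0, 2], "spin": 0, "claw": 0},
  {"delta_pos": [0, 0, 2], "spin": 0, "claw": 0},
  {"delta_pos": [0, 0, 0], "spin": 0, "claw": 0},
])

```text
time: 11.28
position: [0.4979, -0.0975, 0.0263]
eef_rot: [-5.0, 89.9, -8.8]
contact_force: [-0.1, -0.4, -2.8]
width: 0.337
```

```bash
python3 - <<'E'
from h import *
to([.446,-.086,.0255],-4)
E
```

```text
t 11.2833 pos [ 0.498 -0.097  0.026] zhead -3.7666593738389507 x [ 0.001 -0.    -1.   ] F [-0.069 -0.39  -2.821] M [-0.033  0.124 -0.015] w 0.337480093039904 j6 [-11.078  23.448 -29.406  37.095   0.002  -7.311]
delta [  0.741   8.035 -52.528] spin about x 0.004072562205175326
```

>>> step_arm([
  {"delta_pos": [0, 0, 2], "spin": 0, "claw": 0},
  {"delta_pos": [0, 0, 2], "spin": 0, "claw": 0},
  {"delta_pos": [0, 0, 2], "spin": 0, "claw": 0},
  {"delta_pos": [0, 0, 2], "spin": 0, "claw": 0},
  {"delta_pos": [0, 0, 0], "spin": 0, "claw": 0},
])

```text
time: 11.7
position: [0.5058, -0.098, 0.0263]
eef_rot: [-5.7, 90.0, -9.5]
contact_force: [-0.6, 0.4, -4.1]
width: 0.339
```

>>> step_arm([
  {"delta_pos": [0, 0, 2], "spin": 0, "claw": 0},
  {"delta_pos": [0, 0, 2], "spin": 0, "claw": 0},
  {"delta_pos": [0, 0, 2], "spin": 0, "claw": 0},
  {"delta_pos": [0, 0, 0], "spin": 0, "claw": 0},
])

```text
time: 12.03
position: [0.5118, -0.0984, 0.0263]
eef_rot: [-5.9, 90.0, -9.6]
contact_force: [-0.6, 0.4, -3.5]
width: 0.333
```

```bash
python3 - <<'E'
from h import *
to([.446,-.086,.0255],-4)
E
```

```text
t 12.0333 pos [ 0.512 -0.098  0.026] zhead -3.7660202969667833 x [ 0.001 -0.    -1.   ] F [-0.557  0.433 -3.463] M [-0.105  0.118  0.022] w 0.33303171631865847 j6 [-10.881  24.528 -27.449  37.976   0.001  -7.115]
delta [  0.732   8.029 -66.496] spin about x 0.00408371620076814
```

>>> step_arm([
  {"delta_pos": [0, 0, 2], "spin": 0, "claw": 0},
  {"delta_pos": [0, 0, 2], "spin": 0, "claw": 0},
  {"delta_pos": [0, 0, 2], "spin": 0, "claw": 0},
  {"delta_pos": [0, 0, 2], "spin": 0, "claw": 0},
  {"delta_pos": [0, 0, 0], "spin": 0, "claw": 0},
])

```text
time: 12.45
position: [0.5199, -0.0989, 0.0263]
eef_rot: [-5.7, 89.9, -9.5]
contact_force: [0.7, 0.5, -3.1]
width: 0.338
```

>>> step_arm([
  {"delta_pos": [0, 0, 2], "spin": 0, "claw": 0},
  {"delta_pos": [0, 0, 2], "spin": 0, "claw": 0},
  {"delta_pos": [0, 0, 2], "spin": 0, "claw": 0},
  {"delta_pos": [0, 0, 2], "spin": 0, "claw": 0},
  {"delta_pos": [0, 0, 0], "spin": 0, "claw": 0},
])

```text
time: 12.87
position: [0.5278, -0.0994, 0.0263]
eef_rot: [-6.8, 90.0, -10.5]
contact_force: [0.5, -0.1, -3.2]
width: 0.341
```

```bash
python3 - <<'E'
from h import *
to([.446,-.086,.0255],-4)
E
```

```text
t 12.8667 pos [ 0.528 -0.099  0.026] zhead -3.768491695784459 x [ 0.001 -0.    -1.   ] F [ 0.482 -0.141 -3.168] M [-0.044  0.087 -0.081] w 0.3411769461969952 j6 [-10.67   25.766 -25.175  39.015   0.     -6.901]
delta [  0.716   8.027 -82.461] spin about x 0.004040582154269805
```

>>> step_arm([
  {"delta_pos": [0, 0, 2], "spin": 0, "claw": 0},
  {"delta_pos": [0, 0, 2], "spin": 0, "claw": 0},
  {"delta_pos": [0, 0, 2], "spin": 0, "claw": 0},
  {"delta_pos": [0, 0, 2], "spin": 0, "claw": 0},
  {"delta_pos": [0, 0, 0], "spin": 0, "claw": 0},
])

```text
time: 13.28
position: [0.5357, -0.1, 0.0263]
eef_rot: [-13.8, 90.0, -17.6]
contact_force: [0.6, -0.1, -2.8]
width: 0.339
```

>>> step_arm([
  {"delta_pos": [0, 0, 2], "spin": 0, "claw": 0},
  {"delta_pos": [0, 0, 2], "spin": 0, "claw": 0},
  {"delta_pos": [0, 0, 2], "spin": 0, "claw": 0},
  {"delta_pos": [0, 0, 1], "spin": 0, "claw": 0},
  {"delta_pos": [0, 0, 1], "spin": 0, "claw": 0},
  {"delta_pos": [0, 0, 0], "spin": 0, "claw": 0},
])

```text
time: 13.78
position: [0.5432, -0.1005, 0.0262]
eef_rot: [-62.1, 90.0, -65.9]
contact_force: [-0.3, -1.7, -3.0]
width: 0.337
```

```bash
python3 - <<'E'
from h import *
to([.446,-.086,.0255],-4)
E
```

```text
t 13.7833 pos [ 0.543 -0.101  0.026] zhead -3.7796331799536595 x [ 0. -0. -1.] F [-0.256 -1.688 -3.02 ] M [-0.314  0.165 -0.06 ] w 0.33693834273357826 j6 [-10.479  27.002 -22.894  40.096  -0.013  -6.699]
delta [  0.666   8.105 -97.976] spin about x 0.003846126571958422
```

>>> step_arm([
  {"delta_pos": [0, -0.4, 1], "spin": 0, "claw": 0},
  {"delta_pos": [0, 0, 1], "spin": 0, "claw": 0},
  {"delta_pos": [0, 0, 1], "spin": 0, "claw": 0},
  {"delta_pos": [0, 0, 1], "spin": 0, "claw": 0},
  {"delta_pos": [0, 0, 0], "spin": 0, "claw": 0},
])

```text
time: 14.2
position: [0.5475, -0.1009, 0.0263]
eef_rot: [23.4, 90.0, 19.6]
contact_force: [1.1, 0.1, -3.4]
width: 0.337
```

>>> step_arm([
  {"delta_pos": [0, 0, 0.8], "spin": 0, "claw": 0},
  {"delta_pos": [0, 0, 0.8], "spin": 0, "claw": 0},
  {"delta_pos": [0, 0, 0], "spin": 0, "claw": 0},
])

```text
time: 14.45
position: [0.5489, -0.1011, 0.0263]
eef_rot: [21.9, 90.0, 18.1]
contact_force: [-0.2, -1.1, -3.0]
width: 0.34
```

>>> step_arm([
  {"delta_pos": [0, 0, 0.8], "spin": 0, "claw": 0},
  {"delta_pos": [0, 0, 0.8], "spin": 0, "claw": 0},
  {"delta_pos": [0, 0, 0], "spin": 0, "claw": 0},
])

```text
time: 14.7
position: [0.5505, -0.1013, 0.0262]
eef_rot: [5.5, 90.0, 1.7]
contact_force: [0.7, 0.2, -4.1]
width: 0.337
```

>>> step_arm([
  {"delta_pos": [0, 0, 0.8], "spin": 0, "claw": 0},
  {"delta_pos": [0, 0, 0.7], "spin": 0, "claw": 0},
  {"delta_pos": [0, 0, 0], "spin": 0, "claw": 0},
])

```text
time: 14.95
position: [0.552, -0.1014, 0.0262]
eef_rot: [1.6, 90.0, -2.2]
contact_force: [0.7, -0.3, -3.3]
width: 0.34
```

>>> step_arm([
  {"delta_pos": [0, 0, 0.6], "spin": 0, "claw": 0},
  {"delta_pos": [0, 0, 0.6], "spin": 0, "claw": 0},
  {"delta_pos": [0, 0, 0], "spin": 0, "claw": 0},
])

```text
time: 15.2
position: [0.5531, -0.1015, 0.0262]
eef_rot: [2.7, 90.0, -1.1]
contact_force: [-0.1, -0.0, -3.3]
width: 0.334
```

>>> step_arm([
  {"delta_pos": [0, 0, 0.5], "spin": 0, "claw": 0},
  {"delta_pos": [0, 0, 0.5], "spin": 0, "claw": 0},
  {"delta_pos": [0, 0, 0], "spin": 0, "claw": 0},
])

```text
time: 15.45
position: [0.5533, -0.1015, 0.0261]
eef_rot: [-178.8, 89.9, 177.4]
contact_force: [-0.9, -0.2, -1.6]
width: 0.338
```

>>> step_arm([
  {"delta_pos": [0, 0, 0.5], "spin": 0, "claw": 0},
  {"delta_pos": [0, 0, 0.5], "spin": 0, "claw": 0},
  {"delta_pos": [0, 0, 0], "spin": 0, "claw": 0},
])

```text
time: 15.7
position: [0.5533, -0.1015, 0.0259]
eef_rot: [-177.4, 89.8, 178.9]
contact_force: [-5.4, -0.9, -2.0]
width: 0.337
```

>>> step_arm([
  {"delta_pos": [0.6, 0, 0.4], "spin": 0, "claw": 0},
  {"delta_pos": [0.6, 0, 0], "spin": 0, "claw": 0},
  {"delta_pos": [0, 0, 0], "spin": 0, "claw": 0},
])

```text
time: 15.95
position: [0.5534, -0.1015, 0.0251]
eef_rot: [-175.1, 89.8, -178.9]
contact_force: [-6.6, 0.2, 1.5]
width: 0.336
```

```bash
python3 - <<'E'
from h import *
to([.446,-.086,.0255],-4)
E
```

```text
t 15.95 pos [ 0.553 -0.102  0.025] zhead -3.758353164194102 x [-0.003 -0.    -1.   ] F [-6.601  0.153  1.527] M [-0.061  1.155  0.177] w 0.3364188354053855 j6 [-10.375  27.985 -21.251  40.94   -0.036  -6.616]
delta [  -0.063    8.441 -108.153] spin about x 0.00421753291183924
```

>>> step_arm([
  {"delta_pos": [0, 0, 0], "spin": 0, "claw": 0.5},
  {"delta_pos": [0, 0, 0], "spin": 0, "claw": 0.6},
  {"delta_pos": [0, 0, 0], "spin": 0, "claw": 0.8},
  {"delta_pos": [0, 0, 0], "spin": 0, "claw": 1},
  {"delta_pos": [0, 0, 0], "spin": 0, "claw": 1},
  {"delta_pos": [0, 0, 0], "spin": 0, "claw": 1},
  {"delta_pos": [0, 0, 0], "spin": 0, "claw": 1},
  {"delta_pos": [0, 0, 0], "spin": 0, "claw": 1},
])

```text
time: 16.62
position: [0.5554, -0.1016, 0.025]
eef_rot: [6.0, 90.0, 2.2]
contact_force: [0.2, -0.2, -0.8]
width: 1.001
```

>>> step_arm([
  {"delta_pos": [-20, 0, 0], "spin": 0, "claw": 1},
  {"delta_pos": [-35, 0, 0], "spin": 0, "claw": 1},
  {"delta_pos": [-35, 0, 0], "spin": 0, "claw": 1},
  {"delta_pos": [-25, 0, 0], "spin": 0, "claw": 0},
  {"delta_pos": [-10, 0, 0], "spin": 0, "claw": 0},
  {"delta_pos": [0, 0, 0], "spin": 0, "claw": 0},
  {"delta_pos": [0, 0, 0], "spin": 0, "claw": 0},
  {"delta_pos": [0, 0, 0], "spin": 0, "claw": 0},
])

```text
time: 17.28
position: [0.5539, -0.1014, 0.1481]
eef_rot: [173.7, 89.8, 169.9]
contact_force: [0.1, 0.2, -0.5]
width: 0.301
```

```bash
python3 - <<'E'
from h import *
import cv2
to([.6736,-.150,.10],-4)
s,p,R=tool();np.savez("w3.npz",p=p,R=R);i=get_image("wrist")[:,:,::-1];cv2.imwrite("pics/w3.png",i)
E
```

```text
t 17.2833 pos [ 0.554 -0.101  0.148] zhead -3.772590782520379 x [-0.003  0.001 -1.   ] F [ 0.067  0.206 -0.55 ] M [-0.073 -0.012  0.002] w 0.30129577161680726 j6 [-10.369  21.394 -11.218  57.576  -0.001  -6.597]
delta [ 47.686 -40.673 122.773] spin about x 0.003969039594403176
```

View pics/w3.png

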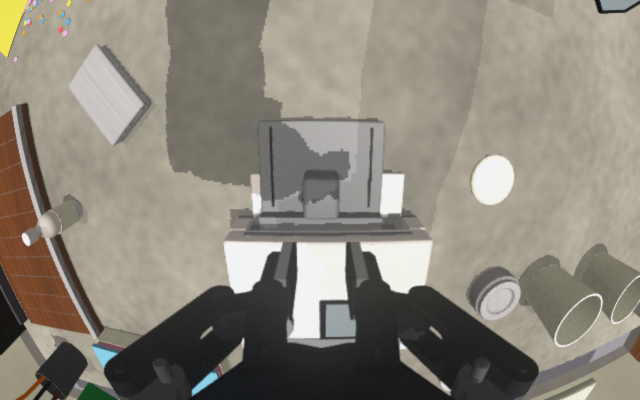

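```bash
python3 - <<'E'
from h import *
u=np.array(sc(100,86))-[.2,.41];v=np.array(sd(647,396))-[.48,1.71]
print(ray("scene",u,.08),ray("side",v,.08))
d=np.load("w3.npz");p,R=d["p"],d["R"]
def back(uv,z):
    f=lambda q:(wproj([[q[0],q[1],z]],p,R)[0]-uv);return np.r_[least_squares(f,[.5,-.1]).x,z]
a=[back(np.array(x),.018) for x in((259,121),(384,119))];b=[back(np.array(x),.063) for x in((224,241),(432,240))]
print(a,b);print("rear out of mouth", (np.mean(b,0)-np.mean(a,0)), [np.degrees(np.arctan2(-(x[1]-x[0])[0],(x[1]-x[0])[1])) for x in(a,b)])
k=ray("scene",u,.08);to([k[0],k[1],.1],-4)
E
```

```text
[ 0.67132971 -0.15032377  0.08      ] [ 0.6821853  -0.14367675  0.08      ]
[array([ 0.48951786, -0.15057553,  0.018     ]), array([ 0.49488342, -0.03991658,  0.018     ])] [array([ 0.58291675, -0.18424902,  0.063     ]), array([ 0.59403885, -0.00678555,  0.063     ])]
rear out of mouth [ 0.09627716 -0.00027123  0.045     ] [np.float64(-2.775946921567899), np.float64(-3.586184538490554)]
t 17.3333 pos [ 0.554 -0.101  0.148] zhead -3.769491216366513 x [-0.004  0.001 -1.   ] F [-0.59  -0.017  0.654] M [ 0.018  0.006 -0.007] w 0.20713981624133057 j6 [-10.368  21.415 -11.229  57.586   0.     -6.599]
delta [ 47.326 -41.199 120.78 ] spin about x 0.004023137229171728
```

>>> step_arm([
  {"delta_pos": [-10, -6, 12], "spin": 0, "claw": 0},
  {"delta_pos": [-10, -6, 25], "spin": 0, "claw": 0},
  {"delta_pos": [-10, -6, 30], "spin": 0, "claw": 0},
  {"delta_pos": [0, -6, 30], "spin": 0, "claw": 0},
  {"delta_pos": [0, -6, 30], "spin": 0, "claw": 0},
  {"delta_pos": [0, -6, 25], "spin": 0, "claw": 0},
  {"delta_pos": [0, -4, 15], "spin": 0, "claw": 0},
  {"delta_pos": [0, 0, 8], "spin": 0, "claw": 0},
  {"delta_pos": [0, 0, 0], "spin": 0, "claw": 0},
  {"delta_pos": [0, 0, 0], "spin": 0, "claw": 0},
  {"delta_pos": [0, 0, 0], "spin": 0, "claw": 0},
])

```text
time: 18.25
position: [0.726, -0.1527, 0.1785]
eef_rot: [172.0, 89.8, 168.2]
contact_force: [-0.8, -0.0, 0.9]
width: 0.003
```

```bash
python3 - <<'E'
from h import *
import cv2
to([.6735,-.150,.10],-4)
s,p,R=tool();np.savez("w4.npz",p=p,R=R);i=get_image("wrist")[:,:,::-1];cv2.imwrite("pics/w4.png",i)
E
```

```text
t 18.25 pos [ 0.726 -0.153  0.179] zhead -3.762536976752113 x [-0.003  0.001 -1.   ] F [-0.834 -0.044  0.926] M [ 0.008 -0.013 -0.03 ] w 0.002749413941214504 j6 [-11.876  38.722  23.789  75.242  -0.     -8.114]
delta [ 78.703  -0.798 -52.357] spin about x 0.004144511607415656
```

View pics/w4.png

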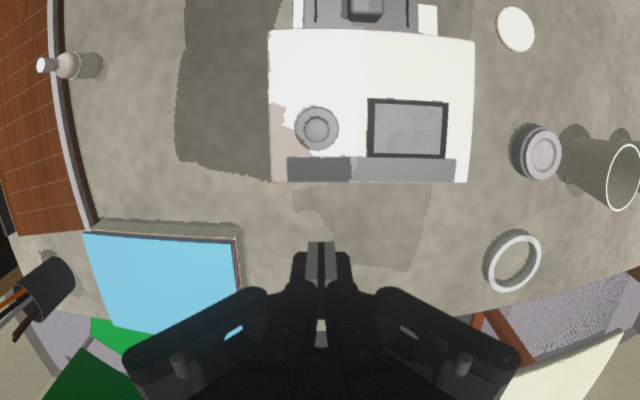

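```bash
python3 - <<'E'
from h import *
d=np.load("w4.npz");p,R=d["p"],d["R"]
f=lambda q:(wproj([[q[0],q[1],.08]],p,R)[0]-(316,126.5))
k=least_squares(f,[.67,-.15]).x;print(k)
to([k[0],k[1],.09],-3.77)
E
```

```text
[ 0.66766217 -0.15116603]
t 18.3 pos [ 0.726 -0.153  0.179] zhead -3.7649090990398975 x [-0.002  0.    -1.   ] F [-0.366  1.014  0.38 ] M [ 0.014  0.004 -0.011] w 0.0007493169358185198 j6 [-11.877  38.676  23.794  75.244  -0.003  -8.112]
delta [ 89.294  -2.305 -58.211] spin about x 8.885298364690846e-05
```

>>> step_arm([
  {"delta_pos": [5, 0, -15], "spin": 0, "claw": 0},
  {"delta_pos": [15, -1.8, -25], "spin": 0, "claw": 0},
  {"delta_pos": [25, 0, -16.5], "spin": 0, "claw": 0},
  {"delta_pos": [25, 0, 0], "spin": 0, "claw": 0},
  {"delta_pos": [12, 0, 0], "spin": 0, "claw": 0},
  {"delta_pos": [6, 0, 0], "spin": 0, "claw": 0},
  {"delta_pos": [0, 0, 0], "spin": 0, "claw": 0},
  {"delta_pos": [0, 0, 0], "spin": 0, "claw": 0},
])

```text
time: 18.97
position: [0.6709, -0.1511, 0.0927]
eef_rot: [-8.8, 90.0, -12.6]
contact_force: [0.8, -0.1, 0.5]
width: -0.0
```

>>> step_arm([
  {"delta_pos": [4, 0, 0], "spin": 0, "claw": 0},
  {"delta_pos": [4, 0, 0], "spin": 0, "claw": 0},
  {"delta_pos": [2, 0, 0], "spin": 0, "claw": 0},
  {"delta_pos": [1, 0, 0], "spin": 0, "claw": 0},
  {"delta_pos": [0, 0, 0], "spin": 0, "claw": 0},
])

```text
time: 19.38
position: [0.6717, -0.1512, 0.0815]
eef_rot: [-7.2, 89.9, -11.0]
contact_force: [1.1, -0.1, 2.2]
width: 0.0
```

>>> step_arm([
  {"delta_pos": [1, 0, 0], "spin": 0, "claw": 0},
  {"delta_pos": [1, 0, 0], "spin": 0, "claw": 0},
  {"delta_pos": [0, 0, 0], "spin": 0, "claw": 0},
])

```text
time: 19.63
position: [0.6716, -0.1513, 0.0795]
eef_rot: [-7.1, 89.9, -10.9]
contact_force: [1.7, -0.6, 4.1]
width: 0.002
```

>>> step_arm([
  {"delta_pos": [1, 0, 0], "spin": 0, "claw": 0},
  {"delta_pos": [1, 0, 0], "spin": 0, "claw": 0},
  {"delta_pos": [0, 0, 0], "spin": 0, "claw": 0},
])

```text
time: 19.88
position: [0.6717, -0.1512, 0.079]
eef_rot: [-6.7, 89.8, -10.5]
contact_force: [-0.4, 0.9, 9.5]
width: 0.004
```

>>> step_arm([
  {"delta_pos": [1, 0, 0], "spin": 0, "claw": 0},
  {"delta_pos": [1, 0, 0], "spin": 0, "claw": 0},
  {"delta_pos": [0, 0, 0], "spin": 0, "claw": 0},
])

```text
time: 20.13
position: [0.6717, -0.1513, 0.0788]
eef_rot: [-8.2, 89.8, -11.9]
contact_force: [-2.7, 0.5, 18.3]
width: -0.001
```

>>> step_arm([
  {"delta_pos": [1, 0, 0], "spin": 0, "claw": 0},
  {"delta_pos": [1, 0, 0], "spin": 0, "claw": 0},
  {"delta_pos": [0, 0, 0], "spin": 0, "claw": 0},
])

```text
time: 20.38
position: [0.6718, -0.1513, 0.0786]
eef_rot: [-8.3, 89.7, -12.1]
contact_force: [-7.0, 0.5, 26.0]
width: 0.004
```

>>> step_arm([
  {"delta_pos": [-4, 0, 0], "spin": 0, "claw": 0},
  {"delta_pos": [-6, 0, 0], "spin": 0, "claw": 0},
  {"delta_pos": [-15, 0, 0], "spin": 0, "claw": 0},
  {"delta_pos": [-25, 0, 0], "spin": 0, "claw": 0},
  {"delta_pos": [-25, 0, 10], "spin": 0, "claw": 0},
  {"delta_pos": [-25, 0, 20], "spin": 0, "claw": 0},
  {"delta_pos": [-10, 0, 20], "spin": 0, "claw": 0},
  {"delta_pos": [0, 0, 10], "spin": 0, "claw": 0},
  {"delta_pos": [0, 0, 0], "spin": 0, "claw": 0},
  {"delta_pos": [0, 0, 0], "spin": 0, "claw": 0},
  {"delta_pos": [0, 0, 0], "spin": 0, "claw": 0},
  {"delta_pos": [0, 0, 0], "spin": 0, "claw": 0},
])

```text
time: 21.38
position: [0.729, -0.1549, 0.1818]
eef_rot: [173.1, 89.8, 169.3]
contact_force: [-0.4, -0.6, 0.4]
width: -0.001
```

```bash
python3 - <<'E'
from h import *
import cv2
to([.67,-.15,.09],-3.77)
i=get_image("wrist")[:,:,::-1];cv2.imwrite("pics/w5.png",i)
b=get_image("side")[:,:,::-1];cv2.imwrite("pics/side5.png",b)
A=cv2.resize(i[0:200,200:500],(600,400),interpolation=2)
B=cv2.resize(b[180:260,300:450],(375,200),interpolation=2);B=cv2.copyMakeBorder(B,0,0,0,225,0)
cv2.imwrite("pics/z5.png",np.vstack([A,B]))
E
```

```text
t 21.3833 pos [ 0.729 -0.155  0.182] zhead -3.7789623585280294 x [-0.003  0.001 -1.   ] F [-0.398 -0.578  0.383] M [ 0.032  0.047 -0.051] w -0.0012731823559506037 j6 [-11.992  39.103  24.997  76.087  -0.004  -8.213]
delta [ 91.984   0.931 -58.884] spin about x -0.00015642266505845284
```

View pics/z5.png

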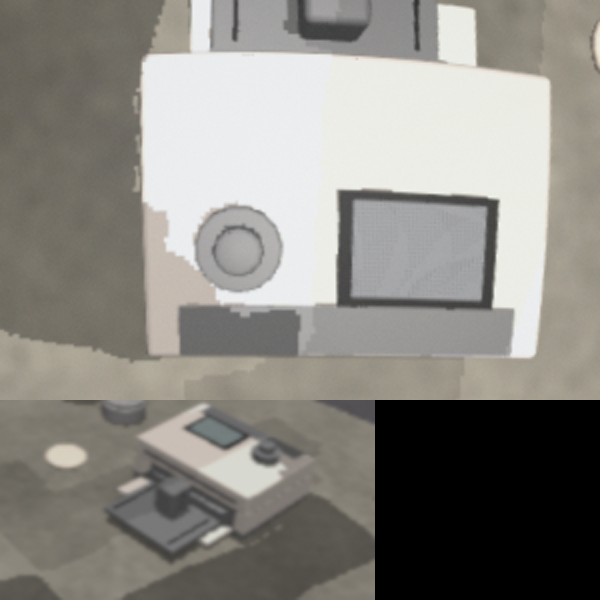

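```bash
python3 -c "
from rig import *
print(sign_off())"
```

```text
the job is handed in; nothing more can be done
None
```

The cassette is fully home in the printer and released, and the print key was pressed to its stop and is up again. I handed the job in at about 21.5 s. `sign_off` gives no verdict, so the result rests on the checks below.

- **Finding the guides:** The nose first touched a guide's end. I stepped about 8 mm towards −y until it slipped past the bevel and ran free. The readings at the end of each move stayed at or below about 7 N, against the 20 N limit.
- **Reaching the stop:** The nose met the stop after about 78 mm of travel past the guide entry, against 78.5 mm expected. I lowered the cassette onto the floor and released it.
- **After letting go:** In the wrist image the cassette's rear stands about 96 mm outside the mouth, against 95 mm expected. It is in line with the printer to within about 1°.
- **Print key:** It felt springy from about 2 N to 4 N, then solid at 26 N. The last pictures show it up, the cassette in place and the arm clear.

**Checks that disagreed:**
- **Cameras:** The wrist and scene cameras differed by about 4 mm in the printer's x. I pressed the key roughly midway, well within its width.
- **Key height:** The key bottomed with the TCP reading 79 mm, not 75 mm. I put this down to the shut fingers reaching past the nominal TCP, because the spring-then-solid feel fits a full press. The key's travel itself could not be read.

The other objects did not appear to be touched, but I did not measure their positions again at the end.

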